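# Check the lathe brake lever's travel and record it

### The arm

A 6-joint arm with a two-finger parallel gripper is mounted at the origin on the work surface. World frame = base frame: x ahead of the robot, y to its left, z up, the work surface at z = 0. Lengths are in m, angles in rad, forces in N, time in s.
With the tool pointing down it reaches from about 0.375 to 0.975 m from the base axis. Payload 3.8 kg.
Tool frame: the origin (TCP) lies between the finger pads; the fingertips stand 22 mm ahead of it and the grasp point (between the pads) lies 3 mm ahead of it; z points along the fingers, y is the direction in which the jaws open and shut (so a half turn about z gives the same grasp; the last joint's range is limited). The gripper opens to 85 mm and grips with 20 to 120 N. Pads are 22 mm wide; open, the fingers measure 114 mm over their backs; the gripper's body (76 mm by 85 mm) begins 54 mm behind the grasp point. The pads swing forward as they close: fully open they stand 13 mm farther back than shut.
Start: joints at [-1.279, 0.264, 1.604, -0, 1.274, -0.037], TCP at [0.218, -0.639, 0.253] pointing down, gripper open.
Joint ranges: [-2.63, 2.63], [-0.94, 2.18], [0.31, 2.57], [-1.31, 4.45], [0, 2.66], [-2.55, 2.55]. Speed limits (rad/s): [2.57, 2.57, 3.14, 3.14, 3.14, 3.14].

### API

Orientations are given as a rotation vector (axis times angle).
In Python, from workcell import * gives the robot as it stands.
- The arm moves only by the tool step_arm, never from a script. Its argument "motion" is a list that holds one entry, the list of rows, each a list of 7 numbers: the finger opening in m, from 0 to 0.0854, then the shift along the world's x, y, z in m, then the turn, a rotation vector about the world's x, y, z in degrees. A call has exactly 8 rows; each row is the pose to reach, as a shift and turn from the pose measured when the call began; what a row does not reach only later rows make up. A row lasts 1/8 s, in which the tool goes at most 62.5 mm and 10.7 degrees, less where a joint would pass 70% of its speed; a pose out of reach is approached as far as the arm can. A call with a gripper value outside its range is refused whole. The fingers move at their own pace and stop on an object; "newtons" is the grip in N (left out, the last holds). Time passes only in rows, so rows that repeat a pose let the fingers close, or fill a call up. It gives the time, the measured TCP pose, the force and the opening at its end, in the units of the state.
- read_state(): the state, without advancing time (a new reading comes with each control period).
- read_camera(name): name is "side" or "top" or "wrist"; returns (picture, depth): 384x512x3 uint8, blue, green, red; 384x512 float32, m along the optical axis (not along the pixel's ray), 0 where there is no reading.
- get_calibration(name): a dict with "K" (3x3 intrinsics, pixels), "world_from_camera" (4x4, takes a point from camera to world coordinates). Camera axes: x right, y down, z forward; pixel columns grow to the right and rows downward; lengths in m; the calibration is good to about 2 mm. A picture is of the moment at which its call begins: read the wrist's pose just before it. get_calibration takes no time and is no camera call; for the wrist camera it gives the pose at the moment of the call.
- finish_job(): hands the job in, once; it reports no verdict.
Trained networks look in the newest picture that a camera, given by its name, has taken for a name from the list of things; names that differ only in an ending like _2 or _b are one class to them, and where a whole thing is asked for, a point or a joint stands for the part that bears it (a point fixed in the world has none). Each returns a list of dicts, best first, with "score" (0 to 1); they miss things now and then, are a little off and sometimes report something else, mostly with a low value. They report only what shows in the picture. A call takes as long as a camera call.
- spot_in(camera, thing): "xyz" ([x, y, z] in m, in the coordinates of the camera as it stood for that picture, good to about 4 mm: the middle of the surface that is visible of it).
- regions_of(camera, thing): "region" (384x512 bool, what is visible of it).
The state is a dict: "time": time; "q": joint angles; "joint_vel": joint speeds; "joint_torque": joint torques, N m; "tool_pos": TCP position; "tcp_rot": TCP orientation; "wrist_force": force on the tool from outside, world axes, zero at the start; "torque": the same for the moment, N m; "width": opening from 0.0 (shut) to 1.0 (fully open).
Only numpy, scipy, OpenCV 4.12 (cv2) and the standard library are available. Lean on these libraries where they do the work, as an engineer would, in place of code of your own. Each camera call takes 0.05 s, during which the arm holds its last target. There are 200 camera calls.

### The job

Check the hand brake of the bench lathe: press the lever's rubber pad down until the resistance clearly firms up, hold it firm for a moment without forcing it, and ease the lever back up under your hand. Then slide the aluminium record marker along its rail until its nose is level with the drag pointer, which shows how far the lever travelled. Leave the pointer itself and the other things on the bench alone.

Things in the scene. Friction and masses are not known exactly. Their poses are not given: they have to be found in the camera images.
- brake: Base of a bench-lathe headstock, fixed to the table. Origin on the table below the lever pivot; x from the hand lever to the rear, y to the scale bed, z up. In this frame (mm): green housing x -40..120, y -67..43, up to z 178, wooden plate 156 across on its -y side; scale bed x -90..80, y 52..212, 20 high; lever pivot axis along y at x 0, z 130, its crank out to y 84
- headstock: Green housing with the brake shoe hidden inside; same origin and axes as the base, never moves
- lever: Brake hand lever: steel bar with a black rubber pad at its end; origin on the pivot axis. It sticks out in front of the housing (to -x of the base), at rest rising 0.30 rad above level, and turns down when pressed, 0.65 rad at most. A spring brings it back to rest and would make it fly up if suddenly let go
- lever_pad (a point): Centre of the pad's upper face (56 along the lever, 36 wide, 12 mm thick), 160 mm from the pivot, 183 mm above the table at rest. Pushing down here meets a light spring (2 to 6 N); after 25 to 75 mm of travel (varies, not visible) the shoe bites and resistance climbs about 2 N per mm. Properly firm at a push of about 12 to 15 N; over 22 N is forcing it
- pointer: Drag pointer: small dark steel block (12 x 14 x 32 mm) on the rail nearer the housing, with a thin arm (6 mm wide) reaching in +y over the scale. The lever's crank pushes it towards +x of the base; it stays at the furthest place it was pushed to. Not to be touched by the robot
- pointer_tip (a point): End of the drag pointer's thin arm, on its centre line, 36 mm above the table; its x in the base's frame is the reading
- marker: Record marker: aluminium slide on the outer rail (170 mm from the base's x axis), with an upright tab. Slides only along the base's x, 100 mm in all, stiffly (about 3 N), and stays where it is left. Origin under its foot
- marker_tab (a point): Middle of the marker's upright tab, 65 mm above the table; tab 14 mm thick (along the base's x), 20 mm wide (along y), free from 38 to 85 mm above the table. Can be pinched across its 14 mm. Same base x as marker_tip
- marker_tip (a point): Point of the marker's nose (6 mm wide), 32 mm above the table, facing the drag pointer's tip across a 5 mm gap in y. The record is right when its x in the base's frame equals that of pointer_tip
- box_a: plain wooden box 85 x 58 x 45 mm, loose bystander; origin at the centre of its underside
- box_b: plain wooden box 100 x 70 x 50 mm, loose bystander; origin at the centre of its underside
- turned_disc: flat turned wooden disc, 100 mm across, 20 mm thick, loose bystander; origin at the centre of its underside
- wrench: open-ended spanner lying on the table, loose bystander
- glue: white plastic glue bottle, 52 mm across, 130 mm tall, loose bystander; origin at the centre of its underside
- mallet: mallet lying on the table, loose bystander

How it is judged:
By the outcome, as a careful person would: the job done as asked, in the order asked, and still so for the second after the job is handed in, with the robot touching nothing.
It also fails if it takes over 64 s, if anything falls off the work surface, if the arm or the gripper's body presses on something with over 40 N, if the wrist force passes 120 N, or if a joint passes its speed limit or range.

## Working session

There is one attempt and no reset: what is moved stays moved. The work goes in short steps, Python scripts to look and compute and a tool call to move; the robot and the scene stay as the last step left them, time stands still between calls to the robot, and variables do not carry over. Pictures are saved under pics/ and viewed, on a budget of 10 in all, crops included, one or two more only if the job needs it, and the job is handed in when it is done.

Besides the shell and the picture viewer there is one more tool, called as a command line: name --argument value ..., lists and objects as JSON in quotes. step_arm: Moves the arm, as the interface text tells. Its arguments: {"type":"object","properties":{"motion":{"type":"array"},"newtons":{"type":"number"}},"required":["motion"]}

```bash
mkdir -p pics; cat > h.py <<'E'
from workcell import *
import numpy as np, cv2
def spots(cam, things):
    C=get_calibration(cam)["world_from_camera"]
    for t in things:
        for d in spot_in(cam,t)[:2]:
            p=C@np.r_[d["xyz"],1]; print(cam,t,round(d["score"],2),np.round(p[:3]*1000,1))
def world(cam,depth,u,v):
    c=get_calibration(cam);K=np.array(c["K"]);z=depth[v,u]
    return (np.array(c["world_from_camera"])@np.array([(u-K[0,2])*z/K[0,0],(v-K[1,2])*z/K[1,1],z,1]))[:3]
E
python3 - <<'E'
from h import *
ims=[]
for c in ("side","top"):
    im,d=read_camera(c); ims.append(im); cv2.imwrite(f"pics/{c}0.png",im); np.save(f"{c}0.npy",d)
    spots(c,["brake","headstock","lever","lever_pad","pointer","pointer_tip","marker","marker_tab","marker_tip","glue","mallet","box_a","box_b","turned_disc","wrench"])
    print(np.round(get_calibration(c)["world_from_camera"],3).tolist())
s=read_state(); print(s["time"],s["tool_pos"],s["tcp_rot"],s["wrist_force"])
E
```

```text
side brake 0.66 [635.2 -34.4  67.1]
side brake 0.28 [631.5  13.3  36.1]
side headstock 0.69 [663.2 -43.2 154.7]
side lever 0.71 [538.4 -48.1 159.5]
side lever_pad 0.61 [536.6 -46.3 163.4]
side lever_pad 0.45 [660.3 -40.3 155.1]
side pointer 0.46 [635.8  11.   35.3]
side pointer 0.16 [ 369.8 -424.1   21.5]
side pointer_tip 0.53 [634.   12.9  41.7]
side marker 0.48 [590.4 112.3  54. ]
side marker 0.36 [630.9 -34.8  65.4]
side marker_tab 0.51 [595.7 110.9  53.9]
side marker_tip 0.5 [592.3 110.7  51.3]
side glue 0.98 [793.4 -52.   71. ]
side mallet 0.61 [ 367.4 -420.7   27.2]
side box_a 0.83 [ 468.1 -159.5   43.2]
side box_a 0.78 [460.2  94.6  45.2]
side box_b 0.83 [ 468.1 -159.5   43.2]
side box_b 0.78 [460.2  94.6  45.2]
side turned_disc 0.91 [639.9 231.2  19.8]
side wrench 0.65 [469.1 387.6   6.8]
[[-0.943, -0.207, 0.259, 0.282], [-0.332, 0.574, -0.749, 0.959], [0.007, -0.792, -0.61, 0.933], [0.0, 0.0, 0.0, 1.0]]
top brake 0.94 [632.  -46.8  84.7]
top headstock 0.75 [592.7 101.9  41.3]
top headstock 0.63 [ 651.9 -100.7  171.7]
top lever 0.88 [503.3 -55.8 177.6]
top lever_pad 0.69 [507.  -59.6 176.8]
top lever_pad 0.49 [632.4 -45.9  83. ]
top pointer 0.24 [504.6 -55.7 175. ]
top marker 0.54 [591.2 100.2  45.3]
top marker_tip 0.54 [593.4 100.   43.9]
top marker_tip 0.54 [465.6  80.9  51.5]
top glue 0.74 [629.7 -45.5  82.8]
top glue 0.74 [654.2 -99.1 172.6]
top mallet 0.78 [ 385.3 -429.    25.5]
top mallet 0.6 [ 653.3 -102.8  172.8]
top box_a 0.93 [ 469.2 -178.8   44.7]
top box_a 0.75 [468.6  78.   50.5]
top box_b 0.93 [ 469.2 -178.8   44.7]
top box_b 0.75 [468.6  78.   50.5]
top turned_disc 0.65 [642.1 223.8  20.9]
top wrench 0.8 [466.6 385.3   5.1]
[[-0.016, -0.982, 0.189, 0.297], [-1.0, 0.017, 0.004, -0.028], [-0.007, -0.189, -0.982, 1.616], [0.0, 0.0, 0.0, 1.0]]
1.6 [ 0.21793989 -0.63883535  0.25328328] [-3.09921171e+00 -5.14177714e-01  2.73003812e-05] [ 0.1937513  -0.40283908  0.17296642]
```

View pics/top0.png

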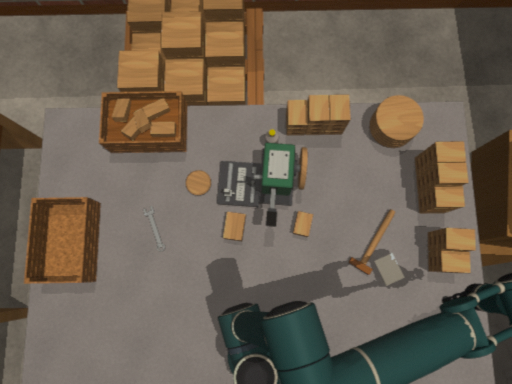

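View pics/side0.png

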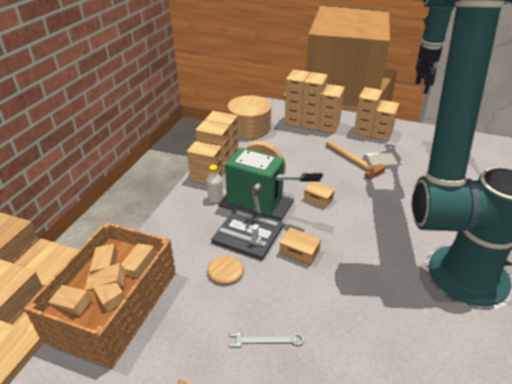

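```bash
python3 - <<'E'
from h import *
for cam in ("top","side"):
    d=np.load(f"{cam}0.npy"); c=get_calibration(cam);K=c["K"];M=np.array(c["world_from_camera"])
    v,u=np.mgrid[:384,:512]; P=np.stack([(u-K[0][2])*d/K[0][0],(v-K[1][2])*d/K[1][1],d,np.ones_like(d)],-1)@M.T
    P=P[...,:3]; P[d==0]=9
    box=(abs(P[...,0]-.62)<.2)&(abs(P[...,1]+.02)<.2)
    for lo,hi in ((.17,.19),(.012,.026)):
        m=box&(P[...,2]>lo)&(P[...,2]<hi)&((P[...,0]>.55)|(lo<.1))
        if lo<.1: m&=(P[...,1]>-.03)&(P[...,1]<.16)&(P[...,0]>.5)&(P[...,1]<.16)
        n,l,st,ce=cv2.connectedComponentsWithStats(m.astype(np.uint8)); k=1+st[1:,4].argmax()
        q=P[l==k][:,:2].astype(np.float32)*1000
        r=cv2.minAreaRect(q); print(cam,lo,len(q),np.round(P[l==k][:,2].mean()*1e3,1),r)
    pad=box&(P[...,2]>.155)&(P[...,0]<.56); q=P[pad]*1000
    print("pad",len(q),q.mean(0),q.min(0),q.max(0))
E
```

```text
top 0.17 1229 176.6 ((665.18017578125, -85.11019134521484), (108.09490966796875, 158.32260131835938), 84.67726135253906)
top 0.012 1427 20.1 ((633.3284912109375, 58.28126525878906), (176.8712615966797, 177.7698516845703), 88.36351013183594)
pad 245 [492.84169857 -57.73852403 178.60623696] [447.18415157 -75.61561982 156.12138232] [559.8879404  -36.95514717 195.76005755]
side 0.17 1016 176.4 ((665.349853515625, -84.87088012695312), (112.83387756347656, 159.6715850830078), 83.90384674072266)
side 0.012 1708 20.7 ((633.973876953125, 58.02287673950195), (178.24278259277344, 179.50967407226562), 88.77802276611328)
pad 277 [495.38634485 -54.86811619 176.19129844] [447.04387783 -76.09796304 155.12221524] [559.46801357 -36.99189429 193.69024824]
```

step_arm --motion '[[[0.0, 0.0, 0.03, 0.06, 0, 0, 0], [0.0, 0.0, 0.06, 0.12, 0, 0, 0], [0.0, 0.02, 0.12, 0.15, 0, 0, 0], [0.0, 0.05, 0.18, 0.15, 0, 0, 0], [0.0, 0.08, 0.24, 0.15, 0, 0, 0], [0.0, 0.11, 0.3, 0.15, 0, 0, 0], [0.0, 0.14, 0.35, 0.15, 0, 0, 0], [0.0, 0.17, 0.4, 0.15, 0, 0, 0]]]'

```text
time: 2.6
tool_pos: [0.3792, -0.2527, 0.4037]
tcp_rot: [3.098, 0.513, 0.002]
wrist_force: [0.9, -1.3, 0.1]
width: -0.002
```

step_arm --motion '[[[0.0, 0.02, 0.03, -0.01, 0, 0, -4], [0.0, 0.04, 0.07, -0.02, 0, 0, -8], [0.0, 0.06, 0.11, -0.04, 0, 0, -12], [0.0, 0.08, 0.15, -0.06, 0, 0, -16], [0.0, 0.09, 0.18, -0.08, 0, 0, -20], [0.0, 0.097, 0.198, -0.1, 0, 0, -24], [0.0, 0.097, 0.198, -0.12, 0, 0, -24], [0.0, 0.097, 0.198, -0.12, 0, 0, -24]]]'

```text
time: 3.6
tool_pos: [0.475, -0.0542, 0.282]
tcp_rot: [3.138, -0.141, -0.004]
wrist_force: [-0.1, -0.2, 0.1]
width: 0.0
```

```bash
python3 - <<'E'
from h import *
im,d=read_camera("wrist"); cv2.imwrite("pics/w1.png",im); np.save("w1.npy",d)
spots("wrist",["lever_pad","pointer_tip","marker_tip","marker_tab","pointer"])
s=read_state(); print(s["time"],s["tool_pos"],s["tcp_rot"],s["wrist_force"],s["q"])
E
```

```text
wrist lever_pad 0.74 [499.2 -63.5 179.4]
wrist pointer_tip 0.62 [640.2  33.3  40.3]
wrist pointer_tip 0.31 [592.8  94.2  56.1]
wrist marker_tip 0.92 [593.9  95.2  53.9]
wrist marker_tab 0.91 [597.3  93.3  54.2]
wrist marker_tab 0.39 [591.9 -93.4 171.2]
wrist pointer 0.59 [636.6  29.1  41.5]
3.9 [ 0.47672745 -0.05512581  0.28496048] [ 3.1368576  -0.14326717  0.00472525] [ 0.77061015  0.10773639 -0.12158195] [-1.66291354e-01 -1.33424262e-01  1.96729207e+00 -1.12844116e-03
  1.30456138e+00  1.49608110e+00]
```

View pics/w1.png

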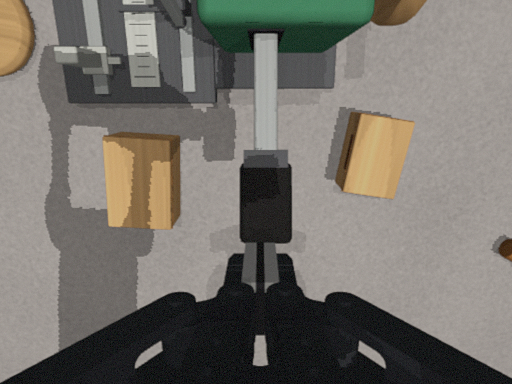

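step_arm --motion '[[[0.0, 0, 0, -0.02, 0, 0, 0], [0.0, 0, 0, -0.04, 0, 0, 0], [0.0, 0, 0, -0.055, 0, 0, 0], [0.0, 0, 0, -0.065, 0, 0, 0], [0.0, 0, 0, -0.072, 0, 0, 0], [0.0, 0, 0, -0.076, 0, 0, 0], [0.0, -0.001, 0, -0.081, 0, 0, 0], [0.0, -0.001, 0, -0.083, 0, 0, 0]]]'

```text
time: 4.9
tool_pos: [0.4758, -0.0551, 0.2024]
tcp_rot: [3.137, -0.143, 0.005]
wrist_force: [-1.4, 0.2, 3.7]
width: 0.001
```

step_arm --motion '[[[0.0, -0.001, 0, -0.003, 0, 0, 0], [0.0, -0.001, 0, -0.006, 0, 0, 0], [0.0, -0.002, 0, -0.009, 0, 0, 0], [0.0, -0.003, 0, -0.012, 0, 0, 0], [0.0, -0.003, 0, -0.014, 0, 0, 0], [0.0, -0.004, 0, -0.016, 0, 0, 0], [0.0, -0.004, 0, -0.018, 0, 0, 0], [0.0, -0.004, 0, -0.018, 0, 0, 0]]]'

```text
time: 5.9
tool_pos: [0.4719, -0.055, 0.1842]
tcp_rot: [3.137, -0.143, 0.006]
wrist_force: [0.9, 1.4, 4.2]
width: -0.0
```

step_arm --motion '[[[0.0, 0, 0, -0.001, 0, 0, 0], [0.0, 0, 0, -0.002, 0, 0, 0], [0.0, -0.001, 0, -0.003, 0, 0, 0], [0.0, -0.001, 0, -0.004, 0, 0, 0], [0.0, -0.001, 0, -0.005, 0, 0, 0], [0.0, -0.001, 0, -0.005, 0, 0, 0], [0.0, -0.001, 0, -0.005, 0, 0, 0], [0.0, -0.001, 0, -0.005, 0, 0, 0]]]'

```text
time: 6.9
tool_pos: [0.471, -0.055, 0.1792]
tcp_rot: [3.137, -0.143, 0.006]
wrist_force: [0.8, 3.6, 3.3]
width: 0.001
```

step_arm --motion '[[[0.0, 0, 0, -0.001, 0, 0, 0], [0.0, 0, 0, -0.002, 0, 0, 0], [0.0, -0.001, 0, -0.003, 0, 0, 0], [0.0, -0.001, 0, -0.004, 0, 0, 0], [0.0, -0.001, 0, -0.005, 0, 0, 0], [0.0, -0.001, 0, -0.005, 0, 0, 0], [0.0, -0.001, 0, -0.005, 0, 0, 0], [0.0, -0.001, 0, -0.005, 0, 0, 0]]]'

```text
time: 7.9
tool_pos: [0.4701, -0.055, 0.1743]
tcp_rot: [3.137, -0.143, 0.006]
wrist_force: [1.9, 1.8, 4.4]
width: -0.0
```

step_arm --motion '[[[0.0, 0, 0, -0.001, 0, 0, 0], [0.0, 0, 0, -0.002, 0, 0, 0], [0.0, 0, 0, -0.003, 0, 0, 0], [0.0, 0, 0, -0.004, 0, 0, 0], [0.0, 0, 0, -0.005, 0, 0, 0], [0.0, 0, 0, -0.005, 0, 0, 0], [0.0, 0, 0, -0.005, 0, 0, 0], [0.0, 0, 0, -0.005, 0, 0, 0]]]'

```text
time: 8.9
tool_pos: [0.4697, -0.055, 0.1691]
tcp_rot: [3.137, -0.143, 0.005]
wrist_force: [-1.2, 2.2, 4.3]
width: -0.002
```

step_arm --motion '[[[0.0, 0, 0, -0.001, 0, 0, 0], [0.0, 0, 0, -0.002, 0, 0, 0], [0.0, 0, 0, -0.003, 0, 0, 0], [0.0, 0, 0, -0.004, 0, 0, 0], [0.0, 0, 0, -0.005, 0, 0, 0], [0.0, 0, 0, -0.005, 0, 0, 0], [0.0, 0, 0, -0.005, 0, 0, 0], [0.0, 0, 0, -0.005, 0, 0, 0]]]'

```text
time: 9.9
tool_pos: [0.4696, -0.0551, 0.164]
tcp_rot: [3.137, -0.143, 0.004]
wrist_force: [-3.4, 0.8, 4.4]
width: -0.0
```

step_arm --motion '[[[0.0, 0, 0, -0.001, 0, 0, 0], [0.0, 0, 0, -0.002, 0, 0, 0], [0.0, 0, 0, -0.003, 0, 0, 0], [0.0, 0, 0, -0.004, 0, 0, 0], [0.0, 0, 0, -0.005, 0, 0, 0], [0.0, 0, 0, -0.005, 0, 0, 0], [0.0, 0, 0, -0.005, 0, 0, 0], [0.0, 0, 0, -0.005, 0, 0, 0]]]'

```text
time: 10.9
tool_pos: [0.4694, -0.0551, 0.1592]
tcp_rot: [3.137, -0.143, 0.003]
wrist_force: [-4.5, 1.4, 7.5]
width: -0.0
```

step_arm --motion '[[[0.0, 0, 0, -0.001, 0, 0, 0], [0.0, 0, 0, -0.002, 0, 0, 0], [0.0, 0, 0, -0.002, 0, 0, 0], [0.0, 0, 0, -0.002, 0, 0, 0], [0.0, 0, 0, -0.002, 0, 0, 0], [0.0, 0, 0, -0.002, 0, 0, 0], [0.0, 0, 0, -0.002, 0, 0, 0], [0.0, 0, 0, -0.002, 0, 0, 0]]]'

```text
time: 11.9
tool_pos: [0.4693, -0.0551, 0.1578]
tcp_rot: [3.137, -0.143, 0.003]
wrist_force: [-3.9, 1.4, 9.9]
width: -0.002
```

step_arm --motion '[[[0.0, 0, 0, -0.001, 0, 0, 0], [0.0, 0, 0, -0.002, 0, 0, 0], [0.0, 0, 0, -0.002, 0, 0, 0], [0.0, 0, 0, -0.002, 0, 0, 0], [0.0, 0, 0, -0.002, 0, 0, 0], [0.0, 0, 0, -0.002, 0, 0, 0], [0.0, 0, 0, -0.002, 0, 0, 0], [0.0, 0, 0, -0.002, 0, 0, 0]]]'

```text
time: 12.9
tool_pos: [0.4693, -0.0551, 0.1568]
tcp_rot: [3.137, -0.143, 0.003]
wrist_force: [-6.1, 1.3, 10.3]
width: -0.001
```

```bash
python3 - <<'E'
from h import *
F=[]
for i in range(4):
    read_camera("side"); s=read_state(); F.append(s["wrist_force"])
print(np.round(F,1),s["tool_pos"],s["time"])
E
```

```text
[[-6.3  1.9 11.4]
 [-6.9  1.5 10.7]
 [-5.8  2.  10.5]
 [-5.8  2.1 11.2]] [ 0.46926037 -0.05505288  0.15677959] 13.1
```

step_arm --motion '[[[0.0, 0, 0, -0.001, 0, 0, 0], [0.0, -0.001, 0, -0.002, 0, 0, 0], [0.0, -0.001, 0, -0.003, 0, 0, 0], [0.0, -0.001, 0, -0.003, 0, 0, 0], [0.0, -0.001, 0, -0.003, 0, 0, 0], [0.0, -0.001, 0, -0.003, 0, 0, 0], [0.0, -0.001, 0, -0.003, 0, 0, 0], [0.0, -0.001, 0, -0.003, 0, 0, 0]]]'

```text
time: 14.1
tool_pos: [0.4692, -0.0551, 0.1556]
tcp_rot: [3.137, -0.143, 0.006]
wrist_force: [-6.5, 1.9, 14.1]
width: 0.004
```

```bash
python3 - <<'E'
from h import *
F=[]
for i in range(4):
    read_camera("side"); s=read_state(); F.append(s["wrist_force"])
print(np.round(F,1),s["tool_pos"],s["time"])
E
```

```text
[[-6.1  2.  14.6]
 [-5.2  1.6 14.2]
 [-5.9  2.6 13.4]
 [-5.5  2.6 13.7]] [ 0.46914827 -0.0550874   0.15557112] 14.3
```

step_arm --motion '[[[0.0, -0.001, 0, -0.0018, 0, 0, 0], [0.0, -0.001, 0, -0.0018, 0, 0, 0], [0.0, -0.001, 0, -0.0018, 0, 0, 0], [0.0, -0.001, 0, -0.0018, 0, 0, 0], [0.0, 0, 0, 0, 0, 0, 0], [0.0, 0, 0, 0.002, 0, 0, 0], [0.0, 0, 0, 0.005, 0, 0, 0], [0.0, 0, 0, 0.008, 0, 0, 0]]]'

```text
time: 15.3
tool_pos: [0.4696, -0.0551, 0.1638]
tcp_rot: [3.137, -0.143, 0.008]
wrist_force: [-1.5, 1.2, 3.7]
width: -0.0
```

step_arm --motion '[[[0.0, 0, 0, 0.003, 0, 0, 0], [0.0, 0, 0, 0.006, 0, 0, 0], [0.0, 0, 0, 0.009, 0, 0, 0], [0.0, 0.001, 0, 0.012, 0, 0, 0], [0.0, 0.001, 0, 0.015, 0, 0, 0], [0.0, 0.002, 0, 0.018, 0, 0, 0], [0.0, 0.002, 0, 0.021, 0, 0, 0], [0.0, 0.003, 0, 0.024, 0, 0, 0]]]'

```text
time: 16.3
tool_pos: [0.4729, -0.0553, 0.1881]
tcp_rot: [3.136, -0.143, 0.009]
wrist_force: [2.7, -0.2, 2.6]
width: 0.002
```

step_arm --motion '[[[0.0, 0.001, 0, 0.003, 0, 0, 0], [0.0, 0.001, 0, 0.006, 0, 0, 0], [0.0, 0.002, 0, 0.009, 0, 0, 0], [0.0, 0.003, 0, 0.012, 0, 0, 0], [0.0, 0.003, 0, 0.015, 0, 0, 0], [0.0, 0.003, 0, 0.018, 0, 0, 0], [0.0, 0.004, 0, 0.021, 0, 0, 0], [0.0, 0.004, 0, 0.024, 0, 0, 0]]]'

```text
time: 17.3
tool_pos: [0.4757, -0.0551, 0.2113]
tcp_rot: [3.137, -0.143, 0.004]
wrist_force: [-0.9, -0.3, -0.2]
width: -0.001
```

step_arm --motion '[[[0.0, 0, 0, 0.03, 0, 0, 0], [0.0, 0, 0, 0.07, 0, 0, 0], [0.0, 0.0, 0.01, 0.11, 0, 0, 10], [0.0, 0.03, 0.03, 0.12, 0, 0, 20], [0.0, 0.06, 0.05, 0.12, 0, 0, 30], [0.0, 0.09, 0.07, 0.12, 0, 0, 40], [0.02, 0.11, 0.08, 0.12, 0, 0, 50], [0.04, 0.13, 0.09, 0.12, 0, 0, 60]]]'

```text
time: 18.3
tool_pos: [0.6055, 0.0356, 0.3302]
tcp_rot: [-2.784, -1.454, 0.0]
wrist_force: [0.2, -0.5, 0.2]
width: 0.418
```

step_arm --motion '[[[0.04, 0, 0, 0, 0, 0, 10], [0.04, 0, 0, 0, 0, 0, 20], [0.04, 0.0, 0.0, 0.0, 0, 0, 30], [0.04, 0, 0, 0, 0, 0, 30], [0.04, 0, 0, 0, 0, 0, 30], [0.04, 0, 0, 0, 0, 0, 30], [0.04, 0, 0, 0, 0, 0, 30], [0.04, 0, 0, 0, 0, 0, 30]]]'

```text
time: 19.3
tool_pos: [0.6054, 0.0356, 0.3303]
tcp_rot: [-2.313, -2.124, 0.001]
wrist_force: [0.4, -0.7, -0.3]
width: 0.465
```

```bash
python3 - <<'E'
from h import *
s=read_state(); M=np.array(get_calibration("wrist")["world_from_camera"])
print(s["time"],s["tool_pos"],s["tcp_rot"],s["width"],M.round(3).tolist(),get_calibration("wrist")["K"])
im,d=read_camera("wrist"); cv2.imwrite("pics/w2.png",im); np.save("w2.npy",d)
spots("wrist",["pointer_tip","marker_tip","marker_tab","pointer"])
E
```

```text
19.3 [0.60542449 0.03555601 0.33025823] [-2.31308555e+00 -2.12401835e+00  5.09131043e-04] 0.4647076770764783 [[0.996, -0.081, -0.026, 0.611], [-0.085, -0.954, -0.286, 0.107], [-0.001, 0.287, -0.958, 0.451], [0.0, 0.0, 0.0, 1.0]] [[340.57726003   0.         259.85300277]
 [  0.         340.57726003 197.25495482]
 [  0.           0.           1.        ]]
wrist pointer_tip 0.78 [659.2  16.9  37.3]
wrist marker_tip 0.85 [593.3 101.8  34.5]
wrist marker_tip 0.22 [629.5 -30.1  35.4]
wrist marker_tab 0.55 [597.4  98.8  37.4]
wrist pointer 0.57 [659.4  15.8  40.2]
```

View pics/w2.png

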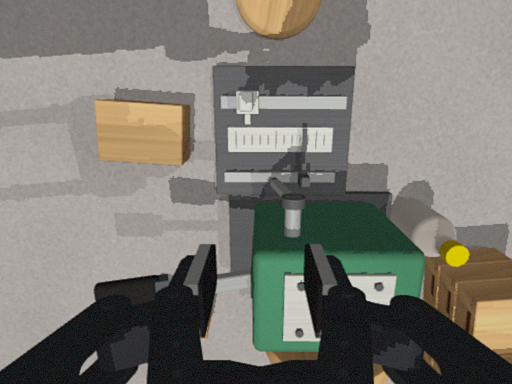

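```bash
python3 - <<'E'
from h import *
im=cv2.imread("pics/w2.png")[80:200,205:365]
cv2.imwrite("pics/w2c.png",cv2.resize(im,None,fx=5,fy=5,interpolation=cv2.INTER_CUBIC))
E
```

```text
(no output)
```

View pics/w2c.png

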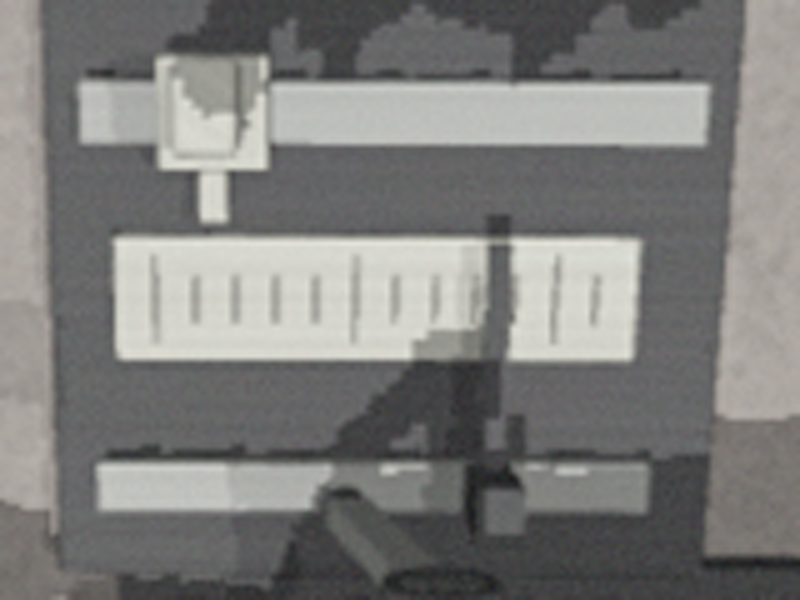

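```bash
cat >> h.py <<'E'
def plane(u,v,z,c=None):
    c=c or get_calibration("wrist");K=np.array(c["K"]);M=np.array(c["world_from_camera"])
    r=M[:3,:3]@np.linalg.inv(K)@[u,v,1]; o=M[:3,3]
    return (o+r*(z/1e3-o[2])/r[2])*1000
E
python3 - <<'E'
from h import *
c=get_calibration("wrist")
q=lambda a,b,z:plane(205+(a+.5)/5-.5,80+(b+.5)/5-.5,z,c)
pts=dict(ptr=(499,215,36),mk=(213,222,32),railL=(78,147,25),railR=(711,145,25),scL=(117,360,21),scR=(636,360,21),r2L=(97,513,25),r2R=(650,513,25),tabL=(172,110,85),tabR=(238,110,85))
P={k:q(*v) for k,v in pts.items()}
for k,v in P.items(): print(k,v.round(1))
for a,b in (("railL","railR"),("scL","scR"),("r2L","r2R")):
    d=P[b]-P[a]; print(np.degrees(np.arctan2(d[1],d[0])),np.hypot(*d[:2]))
for y in (-4.5,-5,-5.5):
    e=np.array([np.cos(np.radians(y)),np.sin(np.radians(y)),0]); print(y,(P["ptr"]-P["mk"])@e)
d=np.load("w2.npy")
for u,v in ((247,100),(245,98),(240,107),(304,124),(304,128),(254,125)): print(u,v,d[v,u],world("wrist",d,u,v)*1000)
E
```

```text
ptr [661.1  71.8  36. ]
mk [592.8  75.6  32. ]
railL [561.6  95.6  25. ]
railR [714.3  83.1  25. ]
scL [564.8  42.7  21. ]
scR [695.8  31.6  21. ]
r2L [555.7   4.4  25. ]
r2R [697.6  -7.5  25. ]
tabL [588.9 103.   85. ]
tabR [602.5 101.8  85. ]
-4.667689611192044 153.2276823922857
-4.833375417214011 131.4167839621802
-4.826014842329847 142.410896349412
-4.5 68.39797007742467
-5 68.38183592837268
-5.5 68.36049423776369
247 100 0.35186607 [597.24457575 103.88079156  84.81313021]
245 98 0.35229737 [595.33240099 106.02575526  83.77332694]
240 107 0.35417083 [589.31241848  97.52393079  84.5173446 ]
304 124 0.42213756 [662.4223929   68.79373097  20.18878757]
304 128 0.42085356 [661.86914895  64.19368771  22.91786869]
254 125 0.4227561 [600.5544988   72.79529559  20.00030713]
```

step_arm --motion '[[[0.042, -0.005, 0.03, -0.01, 0, 0, 0], [0.042, -0.01, 0.055, -0.04, 0, 0, 0], [0.042, -0.01, 0.067, -0.08, 0, 0, 0], [0.042, -0.01, 0.067, -0.12, 0, 0, 0], [0.042, -0.01, 0.067, -0.16, 0, 0, 0], [0.042, -0.01, 0.067, -0.19, 0, 0, 0], [0.042, -0.01, 0.067, -0.21, 0, 0, 0], [0.042, -0.01, 0.067, -0.21, 0, 0, 0]]]'

```text
time: 20.55
tool_pos: [0.5942, 0.1024, 0.1185]
tcp_rot: [-2.311, -2.123, 0.005]
wrist_force: [-0.2, -0.0, 0.4]
width: 0.489
```

```bash
python3 - <<'E'
from h import *
s=read_state(); print(s["tool_pos"],s["tcp_rot"],s["width"],s["wrist_force"])
im,d=read_camera("wrist"); cv2.imwrite("pics/w3.png",im); np.save("w3.npy",d)
spots("wrist",["marker_tab"])
E
```

```text
[0.59424806 0.10238561 0.11854875] [-2.31129623 -2.12303225  0.00498803] 0.4894926278168569 [-0.16067561 -0.04672077  0.37223046]
wrist marker_tab 0.64 [600.3 107.3  71.2]
```

View pics/w3.png

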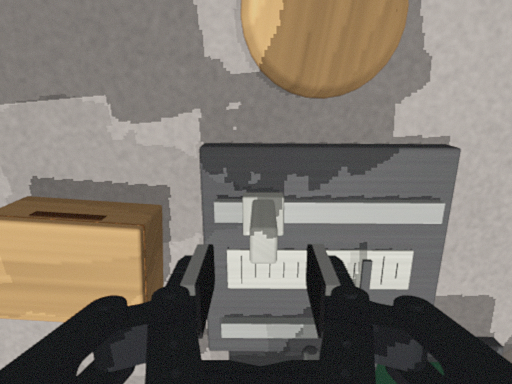

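The tab (263, 248) is centred between the fingers (206–318) and nothing lies under them, so I descend and pinch.

step_arm --motion '[[[0.042, 0.001, 0, -0.015, 0, 0, 0], [0.042, 0.001, 0, -0.03, 0, 0, 0], [0.042, 0.001, 0, -0.042, 0, 0, 0], [0.042, 0.001, 0, -0.047, 0, 0, 0], [0.03, 0.001, 0, -0.047, 0, 0, 0], [0.02, 0.001, 0, -0.047, 0, 0, 0], [0.01, 0.001, 0, -0.047, 0, 0, 0], [0.008, 0.001, 0, -0.047, 0, 0, 0]]]' --newtons 25

```text
time: 21.65
tool_pos: [0.5975, 0.1027, 0.0748]
tcp_rot: [-2.314, -2.125, -0.002]
wrist_force: [-1.5, -1.0, 2.8]
width: 0.156
```

step_arm --motion '[[[0.008, 0.006, -0.0005, 0, 0, 0, 0], [0.008, 0.016, -0.0013, 0, 0, 0, 0], [0.008, 0.026, -0.0022, 0, 0, 0, 0], [0.008, 0.036, -0.003, 0, 0, 0, 0], [0.008, 0.046, -0.0039, 0, 0, 0, 0], [0.008, 0.055, -0.0046, 0, 0, 0, 0], [0.008, 0.06, -0.005, 0, 0, 0, 0], [0.008, 0.06, -0.005, 0, 0, 0, 0]]]'

```text
time: 22.65
tool_pos: [0.6586, 0.0973, 0.0749]
tcp_rot: [2.313, 2.124, 0.004]
wrist_force: [0.6, -2.3, 1.5]
width: 0.158
```

```bash
python3 - <<'E'
from h import *
s=read_state(); print(s["time"],s["tool_pos"],s["tcp_rot"],s["width"],s["wrist_force"])
im,d=read_camera("wrist"); np.save("w4.npy",d)
cv2.imwrite("pics/w4.png",cv2.resize(im[160:384,150:400],None,fx=2.6,fy=2.6,interpolation=cv2.INTER_CUBIC))
E
```

```text
22.65 [0.65864033 0.09731647 0.0748728 ] [2.3127284  2.12397033 0.0040029 ] 0.15788392861597508 [ 0.56733764 -2.2774102   1.53261966]
```

View pics/w4.png

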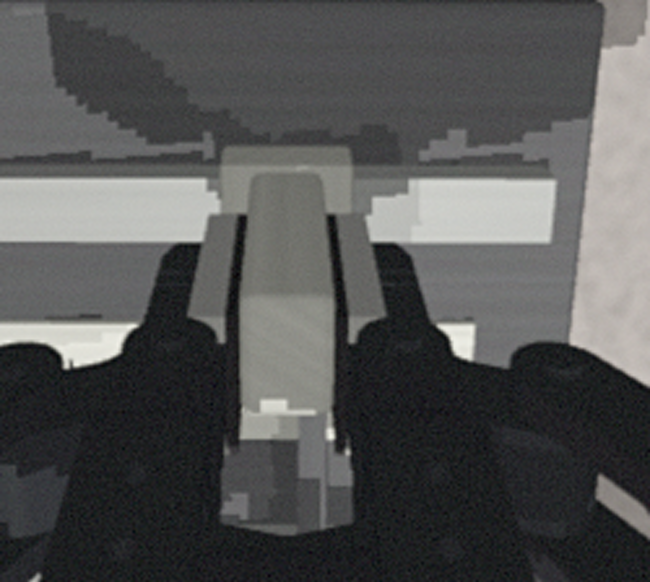

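```bash
python3 - <<'E'
from h import *
c=get_calibration("wrist"); q=lambda a,b,z:plane(150+(a+.5)/2.6-.5,160+(b+.5)/2.6-.5,z,c)
e=np.array([np.cos(np.radians(-4.8)),np.sin(np.radians(-4.8)),0])
for n,p in dict(tabtop=(287.5,400,85),tabtop2=(287.5,300,85),foot=(286,150,38),nose=(274,405,34),arm=(311,450,37)).items():
    w=q(*p); print(n,w.round(1),(w@e).round(1))
print("target",np.array([661.1,71.8,0])@e)
E
```

```text
tabtop [657.8  90.7  85. ] 647.9
tabtop2 [659.2 106.9  85. ] 648.0
foot [659.6 112.   38. ] 647.9
nose [652.   53.5  34. ] 645.3
arm [659.1  43.9  37. ] 653.1
target 652.7733600985872
```

step_arm --motion '[[[0.008, 0.001, 0, 0, 0, 0, 0], [0.008, 0.002, 0, 0, 0, 0, 0], [0.008, 0.004, 0, 0, 0, 0, 0], [0.008, 0.005, 0, 0, 0, 0, 0], [0.008, 0.005, 0, 0, 0, 0, 0], [0.008, 0.005, 0, 0, 0, 0, 0], [0.008, 0.005, 0, 0, 0, 0, 0], [0.008, 0.005, 0, 0, 0, 0, 0]]]'

```text
time: 23.7
tool_pos: [0.6635, 0.0969, 0.0749]
tcp_rot: [2.312, 2.124, 0.003]
wrist_force: [-3.0, -4.4, 3.4]
width: 0.157
```

step_arm --motion '[[[0.04, 0, 0, 0, 0, 0, 0], [0.04, 0, 0, 0, 0, 0, 0], [0.042, 0, 0, 0.0, 0, 0, 0], [0.042, 0, 0, 0, 0, 0, 0], [0.042, 0, 0, 0.01, 0, 0, 0], [0.042, 0, 0, 0.04, 0, 0, 0], [0.042, 0, 0, 0.08, 0, 0, 0], [0.042, 0, 0, 0.12, 0, 0, 0]]]'

```text
time: 24.7
tool_pos: [0.6635, 0.097, 0.1967]
tcp_rot: [2.312, 2.124, 0.004]
wrist_force: [0.1, -0.9, 0.4]
width: 0.49
```

step_arm --motion '[[[0.042, 0, -0.01, 0.04, 0, 0, 0], [0.042, 0, -0.03, 0.08, 0, 0, 0], [0.042, 0, -0.04, 0.12, 0, 0, 0], [0.042, 0, -0.05, 0.13, 0, 0, 0], [0.042, 0, -0.05, 0.13, 0, 0, 0], [0.042, 0, -0.05, 0.13, 0, 0, 0], [0.042, 0, -0.05, 0.13, 0, 0, 0], [0.042, 0, -0.05, 0.13, 0, 0, 0]]]'

```text
time: 25.7
tool_pos: [0.6631, 0.0474, 0.3252]
tcp_rot: [2.313, 2.125, 0.002]
wrist_force: [0.2, 0.5, 0.1]
width: 0.488
```

```bash
python3 - <<'E'
from h import *
s=read_state(); print(s["time"],s["tool_pos"],s["tcp_rot"],s["width"])
im,d=read_camera("wrist"); cv2.imwrite("pics/w5f.png",im); np.save("w5.npy",d)
spots("wrist",["pointer_tip","marker_tip"])
c=get_calibration("wrist"); M=np.array(c["world_from_camera"]);K=np.array(c["K"])
p=np.linalg.inv(M)@[.661,.0725,.035,1]; uv=(K@(p[:3]/p[2]))[:2]; u0,v0=(uv-[50,35]).astype(int); print(u0,v0)
cv2.imwrite("pics/w5.png",cv2.resize(im[v0:v0+70,u0:u0+100],None,fx=8,fy=8,interpolation=cv2.INTER_CUBIC))
E
```

```text
25.7 [0.66306172 0.04735898 0.32520499] [2.31269134e+00 2.12523424e+00 1.52912127e-03] 0.4884741765195835
wrist pointer_tip 0.74 [656.4  16.5  37.9]
wrist marker_tip 0.88 [661.6  97.1  66.8]
205 101
```

View pics/w5.png

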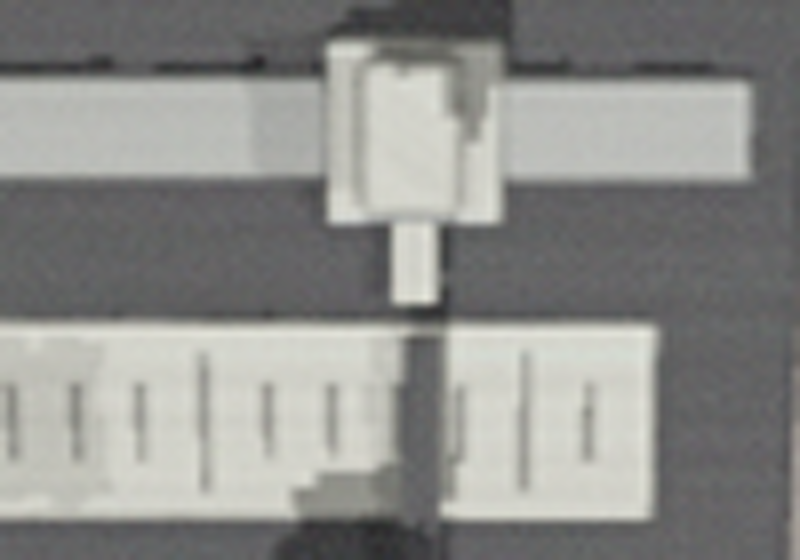

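```bash
python3 - <<'E'
from h import *
im=cv2.cvtColor(cv2.imread("pics/w5f.png"),cv2.COLOR_BGR2GRAY).astype(float); c=get_calibration("wrist")
e=np.array([np.cos(np.radians(-4.8)),np.sin(np.radians(-4.8)),0])
def cen(v,lo,hi,sign,z):
    p=im[v,lo:hi]*sign; p=p-(p[0]+p[-1])/2; u=np.arange(lo,hi); w=np.clip(p,0,None); uc=(w*u).sum()/w.sum()
    print(v,np.round(im[v,lo:hi]).astype(int),uc.round(2),(plane(uc,v,z,c)@e).round(2))
for v in range(131,138): cen(v,251,264,1,32)
for v in range(143,158,2): cen(v,252,263,-1,36)
E
```

```text
131 [ 91  78  98 196 213 207 208 213 163  73  81  98 100] 256.42 653.44
132 [ 92  82 100 196 211 207 209 214 162  72  84 101  99] 256.43 653.44
133 [ 86  83 100 196 212 208 210 214 163  72  84 102 106] 256.51 653.53
134 [ 86  80  97 196 212 206 210 215 164  79  87  99  96] 256.47 653.48
135 [ 90  82  99 195 213 207 209 213 167 104  99 101 103] 256.54 653.56
136 [ 84  80 100 193 213 209 211 215 166  97  94 101  96] 256.56 653.58
137 [ 87  84 108 198 215 211 213 219 165  71  83  99  98] 256.42 653.4
143 [196 194 178 137  95  90  95 104 141 201 214] 257.17 654.31
145 [197 201 190 137  96  99 100 107 146 204 217] 257.21 654.36
147 [193 193 184 135  99 103 100 105 141 199 211] 257.21 654.35
149 [192 176 135 101  94  97 103 105 139 186 173] 256.99 654.07
151 [196 180 136  99  97 100 100 109 142 173 161] 257.14 654.25
153 [191 176 132  99  98  99 101 107 138 169 159] 257.14 654.24
155 [194 179 131  98  99 103  98 113 141 174 162] 257.08 654.16
157 [194 178 141 103  97 102 101 108 140 160 155] 257.31 654.44
```

step_arm --motion '[[[0.042, 0, 0.02, -0.02, 0, 0, 0], [0.042, 0, 0.04, -0.05, 0, 0, 0], [0.042, 0.0004, 0.0496, -0.09, 0, 0, 0], [0.042, 0.0004, 0.0496, -0.13, 0, 0, 0], [0.042, 0.0004, 0.0496, -0.17, 0, 0, 0], [0.042, 0.0004, 0.0496, -0.21, 0, 0, 0], [0.042, 0.0004, 0.0496, -0.24, 0, 0, 0], [0.042, 0.0004, 0.0496, -0.25, 0, 0, 0]]]'

```text
time: 26.85
tool_pos: [0.6608, 0.0977, 0.0719]
tcp_rot: [-2.311, -2.125, 0.004]
wrist_force: [-1.0, -0.2, 0.6]
width: 0.489
```

step_arm --motion '[[[0.03, 0, 0, 0, 0, 0, 0], [0.02, 0, 0, 0, 0, 0, 0], [0.008, 0, 0, 0, 0, 0, 0], [0.008, 0, 0, 0, 0, 0, 0], [0.008, 0, 0, 0, 0, 0, 0], [0.008, 0, 0, 0, 0, 0, 0], [0.008, 0, 0, 0, 0, 0, 0], [0.008, 0, 0, 0, 0, 0, 0]]]'

```text
time: 27.85
tool_pos: [0.6621, 0.0981, 0.0734]
tcp_rot: [-2.312, -2.125, 0.0]
wrist_force: [2.5, 2.2, 5.7]
width: 0.159
```

step_arm --motion '[[[0.008, 0.001, 0, 0, 0, 0, 0], [0.008, 0.002, 0, 0, 0, 0, 0], [0.008, 0.0025, 0, 0, 0, 0, 0], [0.008, 0.0025, 0, 0, 0, 0, 0], [0.008, 0.0025, 0, 0, 0, 0, 0], [0.008, 0.0025, 0, 0, 0, 0, 0], [0.008, 0.0025, 0, 0, 0, 0, 0], [0.008, 0.0025, 0, 0, 0, 0, 0]]]'

```text
time: 28.85
tool_pos: [0.6636, 0.098, 0.0734]
tcp_rot: [-2.311, -2.125, 0.003]
wrist_force: [-2.8, 1.7, 6.6]
width: 0.159
```

step_arm --motion '[[[0.008, 0.001, 0, 0, 0, 0, 0], [0.008, 0.002, 0, 0, 0, 0, 0], [0.008, 0.0021, 0, 0, 0, 0, 0], [0.008, 0.0021, 0, 0, 0, 0, 0], [0.008, 0.0021, 0, 0, 0, 0, 0], [0.008, 0.0021, 0, 0, 0, 0, 0], [0.008, 0.0021, 0, 0, 0, 0, 0], [0.008, 0.0021, 0, 0, 0, 0, 0]]]'

```text
time: 29.85
tool_pos: [0.6648, 0.0979, 0.0734]
tcp_rot: [-2.31, -2.124, 0.006]
wrist_force: [-2.7, 0.9, 5.4]
width: 0.161
```

Now release evenly, rise and check.

step_arm --motion '[[[0.04, 0, 0, 0, 0, 0, 0], [0.04, 0, 0, 0, 0, 0, 0], [0.042, 0, 0, 0.0, 0, 0, 0], [0.042, 0, 0, 0, 0, 0, 0], [0.042, 0, 0, 0.01, 0, 0, 0], [0.042, 0, 0, 0.04, 0, 0, 0], [0.042, 0, 0, 0.08, 0, 0, 0], [0.042, 0, 0, 0.12, 0, 0, 0]]]'

```text
time: 30.85
tool_pos: [0.6648, 0.0979, 0.1953]
tcp_rot: [-2.311, -2.124, 0.005]
wrist_force: [-0.0, -0.2, -0.5]
width: 0.495
```

step_arm --motion '[[[0.042, 0, -0.01, 0.04, 0, 0, 0], [0.042, 0, -0.03, 0.08, 0, 0, 0], [0.042, 0, -0.04, 0.12, 0, 0, 0], [0.042, 0, -0.05, 0.13, 0, 0, 0], [0.042, 0, -0.05, 0.13, 0, 0, 0], [0.042, 0, -0.05, 0.13, 0, 0, 0], [0.042, 0, -0.05, 0.13, 0, 0, 0], [0.042, 0, -0.05, 0.13, 0, 0, 0]]]'

```text
time: 31.85
tool_pos: [0.6643, 0.0482, 0.3238]
tcp_rot: [-2.309, -2.123, 0.008]
wrist_force: [-1.6, -0.1, -0.4]
width: 0.493
```

```bash
python3 - <<'E'
from h import *
s=read_state(); print(s["time"],s["tool_pos"],s["tcp_rot"],s["width"])
im,d=read_camera("wrist"); cv2.imwrite("pics/w6f.png",im)
spots("side",["lever_pad"])
c=get_calibration("wrist"); M=np.array(c["world_from_camera"]);K=np.array(c["K"])
g=cv2.cvtColor(im,cv2.COLOR_BGR2GRAY).astype(float)
p=np.linalg.inv(M)@[.661,.0725,.035,1]; uv=(K@(p[:3]/p[2]))[:2]; u0,v0=(uv-[50,35]).astype(int); print(u0,v0)
for v in range(v0+27,v0+60,2): print(v,g[v,u0+42:u0+62].astype(int))
cv2.imwrite("pics/w6.png",cv2.resize(im[v0:v0+70,u0:u0+100],None,fx=8,fy=8,interpolation=cv2.INTER_CUBIC))
E
```

```text
31.85 [0.66432052 0.04823084 0.32379804] [-2.30889972 -2.12335111  0.00798454] 0.49323200927282757
side lever_pad 0.94 [537.2 -46.3 137. ]
206 102
129 [144 159 164 158 144 126 117 124 161 170 170 173 171 139 120 143 155 160
 160 163]
131 [ 93  91  95  94  87  84  79 120 198 212 209 213 217 163  88  89  95  96
  94  92]
133 [ 99 100  99  97  92  87  88 123 198 213 209 211 212 163  94  95 101 102
 101 102]
135 [ 98  99 102 103  94  86  83 122 197 211 208 210 215 163  88  94 100  97
 102 101]
137 [ 99  95  99 103 100  89  83 124 197 212 207 212 210 161  97  99 100 102
 102 102]
139 [ 97  97  98  95  97  97  96 123 188 202 200 203 189 128  83  93 100  93
  99  95]
141 [103 101 103 106 101  99 102  91  79  69  62  61  61  64  97 103 103 104
 101 102]
143 [215 215 215 216 205 197 200 197 191 167 146 144 142 153 203 219 219 215
 217 218]
145 [213 214 215 214 204 196 198 189 146  98 100 102 107 145 205 217 214 214
 213 213]
147 [207 209 209 210 202 194 194 184 138  98 100 102 106 142 199 213 213 211
 211 211]
149 [202 208 207 203 201 193 187 171 128  97 101 106 109 138 195 202 204 207
 206 206]
151 [193 212 213 200 192 194 179 133  97  98 102 101 105 143 198 178 194 212
 210 211]
153 [193 210 211 198 193 194 180 131  99  99  98 100 108 146 199 177 194 211
 211 211]
155 [195 211 209 209 200 192 177 132  98  99  99 102 110 142 197 179 194 210
 212 211]
157 [191 209 211 211 199 194 177 132  98  98 102  99 106 139 159 154 195 211
 208 211]
159 [205 212 204 200 192 183 167 143 116  99 103 101 106 136 136 174 206 210
 209 207]
161 [147 149 148 145 130 122 122 120 103  99 103 101 104 134 147 200 211 210
 212 210]
```

View pics/w6.png

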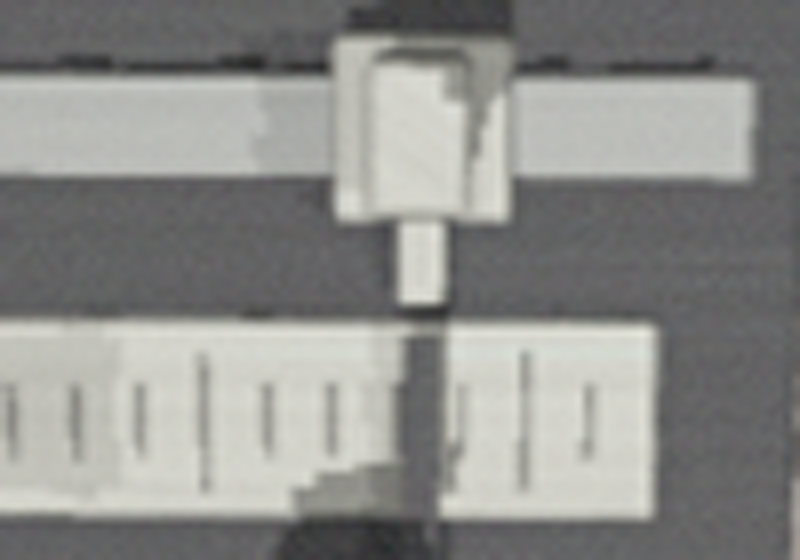

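```bash
python3 - <<'E'
from h import *
read_camera("side"); spots("side",["lever_pad","box_a","turned_disc","glue"])
finish_job(); print(read_state()["time"])
E
```

```text
side lever_pad 0.72 [534.3 -47.8 165.9]
side box_a 0.77 [461.6  96.2  45.8]
side box_a 0.56 [ 467.8 -158.    41.3]
side turned_disc 0.7 [638.2 230.3  20.3]
side glue 0.88 [789.9 -48.9  67.4]
side glue 0.67 [459.1  94.5  49.9]
the job is handed in; nothing more can be done
the job is handed in; nothing more can be done
```

The brake check is done and the job was handed in at about 32 s of the 64 s allowed.

- **Press:** I pushed the pad down about 49 mm. Resistance stayed at about 4 N, then climbed as the shoe bit. I held it at about 14 N (readings 13.4–14.6 N) for roughly a second. The wrist also read about 6 N sideways, which I took to be friction on the pad.
- **Ease up:** I brought the lever back up under the fingers until the force fell to zero. A fresh side picture puts it back at its rest height.
- **Marker:** I pinched the tab and slid the marker, but the first check showed its nose about 1 mm short of the pointer. I gripped it again and corrected it. The last picture shows the nose and pointer centres within about 0.3 pixel, or 0.3–0.4 mm.
- **The rest of the bench:** I saw no contact with the pointer. The two boxes, the disc and the glue bottle were where they started, within measuring error. I did not re-measure the wrench or the mallet, but the arm went nowhere near the wrench and only rose and moved away past the mallet.

One check disagreed: a late reading put the lever pad 27 mm too low. It came from an old picture taken during the press, and the fresh picture cleared it up.

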